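Push the green grater plate through the slot of its stand

TASK

Take the grater plate with the green handle out of the wooden rack and push it down through the slot in the top of the clamped steel stand, past the stiff rubber flap inside, until its shoulder bar rests on the stand's top; then let go. Leave the red- and white-handled plates in the rack.

Things in the scene. Friction and masses are not known exactly. Their poses are not given: they have to be found in the camera images.
- green_plate: Grater plate, green handle, 110 g, upright in the rack. Steel blade 70 (x) x 5 (y) x 80 (z) mm; shoulder bar 120 x 12 x 8 mm on its upper edge; green block handle 64 x 16 x 38 mm on that. Origin: mid underside of the bar; z up, x along the bar, y across the blade. Blade to 80 mm below the origin, handle 8 to 46 mm above: grip it across y, 30 mm above the origin. Lift 90 mm straight up to free it.
- red_plate: Same plate with a red handle, origin and axes alike; stays in the rack. The three plates hang in any order, parallel, 80 mm apart along y, in a wooden rack: the ends of their shoulder bars lie on two rails 100 mm above the counter, between nibs 6 mm high and 16 mm apart.
- white_plate: Same plate with a white handle, origin and axes alike; stays in the rack.
- slot_mouth (a point): Centre of the slot in the fixed stand's flat top (150 x 84 mm), 125 mm above the counter. x along the slot, y across, z up; plate fits either way round. Slot 90 mm long, 36 wide, narrowing to 16 at 14 deep. 24 deep a stiff black flap bears the plate's weight; pushed by the blade with 3 to 8 N it swings down and stays. Home: bar lies on the top across both slot ends, plate's origin here.
There are look-alikes about, which are no part of the job. What is shaped like the green_plate but orange is not meant. What is shaped like the part that bears slot_mouth but yellow is not meant.

How it is judged:
By the outcome, as a careful person would: the job done as asked, in the order asked, and still so for the second after the job is handed in, with the robot touching nothing.
It also fails if it takes over 48 s, if anything falls off the work surface, if the arm or the gripper's body presses on something with over 40 N, if the wrist force passes 120 N, or if a joint passes its speed limit or range.

ROBOT

A 6-joint arm with a two-finger parallel gripper is mounted at the origin on the work surface. World frame = base frame: x ahead of the robot, y to its left, z up, the work surface at z = 0. Lengths are in m, angles in rad, forces in N, time in s.
With the tool pointing down it reaches from about 0.225 to 0.875 m from the base axis. Payload 3.4 kg.
Tool frame: the origin (TCP) lies between the finger pads; the fingertips stand 8 mm ahead of it and the grasp point (between the pads) lies 11 mm behind it; z points along the fingers, y is the line along which they close (so a half turn about z gives the same grasp; the last joint's range is limited). The gripper opens to 85 mm and grips with 20 to 120 N. Pads are 22 mm wide; open, the fingers measure 114 mm over their backs; the gripper's body (76 mm by 85 mm) begins 54 mm behind the grasp point. The pads swing forward as they close: fully open they stand 13 mm farther back than shut.
Start: joints at [-0.121, 0.276, 1.505, -0, 1.361, -0.121], TCP at [0.575, -0, 0.239] pointing down, gripper open.
Joint ranges: [-2.89, 2.89], [-0.75, 2.08], [0.22, 2.7], [-1.18, 4.32], [0.11, 2.71], [-2.7, 2.7]. Speed limits (rad/s): [2.57, 2.57, 3.14, 3.14, 3.14, 3.14].

INTERFACE

Orientations are given as a unit quaternion [w, x, y, z].
In Python, from rig import manip gives the robot as it stands.
- The arm moves only by the tool move_arm, never from a script. Its argument "deltas" is a list that holds one entry, the list of rows, each a list of 5 numbers: the shift along the tool's x, y, z normalised to -1 to 1, where 1 is 80 cm, then the turn about the tool's z normalised to -1 to 1, where 1 is 120 degrees, then the closure, from -1 (fully open) to 1 (shut). In form: [[[tx, ty, tz, twist, grip], ...]]. A call has 1 to 12 rows; each row is the pose to reach, as a shift and turn from the pose commanded when the call began, along the tool's axes at that moment; what a row does not reach only later rows make up. A row lasts 1/10 s, in which the tool goes at most 50 mm and 8.59 degrees, less where a joint would pass 70% of its speed; a pose out of reach is approached as far as the arm can. A call with a number of a shift or a turn outside -1 to 1 is refused whole. A call with a gripper value outside its range is refused whole. The fingers move at their own pace and stop on an object; "squeeze" is the grip in N (left out, the last holds). Time passes only in rows, so rows that repeat a pose let the fingers close. It gives the time, the measured TCP pose, the force, the opening and the grip force at its end, in the units of the state.
- manip.get_state(): the state, without advancing time (a new reading comes with each control period).
- manip.get_image(name): name is "scene" or "side" or "wrist"; returns the picture (480x640x3 uint8, red, green, blue); there is no depth.
- manip.camera_params(name): a dict with "fx", "fy", "cx", "cy" (pixels), "dist" ([k1, k2, p1, p2, k3] as OpenCV has them; the pictures are not rectified), "R" (3x3) and "t" (3): a world point X has camera coordinates R X + t; the wrist camera has in their place "tool_from_camera" (4x4, takes a point from camera to tool coordinates, whose origin is the TCP and whose axes are the flange's). Camera axes: x right, y down, z forward; pixel columns grow to the right and rows downward; lengths in m; the calibration is good to about 2 mm. A picture is of the moment at which its call begins: read the wrist's pose just before it. camera_params takes no time and is no camera call.
- manip.sign_off(): hands the job in; it is judged then, once.
The state is a dict: "clock": time; "qpos": joint angles; "qd": joint speeds; "effort": joint torques, N m; "position": TCP position; "ee_rot": TCP orientation; "contact_force": force on the tool from outside, world axes, zero at the start; "moment": the same for the moment, N m; "width": finger opening in m; "gripper_force": force on a finger pad.
Only numpy, scipy, OpenCV 4.12 (cv2) and the standard library are available. Lean on these libraries where they do the work, as an engineer would, in place of code of your own. Each camera call takes 0.05 s, during which the arm holds its last target. There are 200 camera calls.

## Working session

There is one attempt and no reset: what is moved stays moved. The work goes in short steps, Python scripts to look and compute and a tool call to move; the robot and the scene stay as the last step left them, time stands still between calls to the robot, and variables do not carry over. Pictures are saved under pics/ and viewed, at most 10 in all, crops included, and the job is handed in when it is done.

Besides the shell and the picture viewer there is one more tool, called by a JSON object that holds its "op" and its "data", one argument or row to a line. move_arm: Moves the arm, as the interface text tells. Scaled input: -1 to 1 covers 80 cm each way for a shift and 120 degrees each way for a turn. Its arguments: {"type":"object","properties":{"deltas":{"type":"array","items":{"type":"array","items":{"type":"array","items":{"type":"number","minimum":-1,"maximum":1}}}},"squeeze":{"type":"number"}},"required":["deltas"]}

```bash
mkdir -p pics; python3 - <<'E'
from rig import manip
import cv2
for n in ("scene","side"):
    cv2.imwrite(f"pics/{n}0.png",cv2.cvtColor(manip.get_image(n),cv2.COLOR_RGB2BGR))
    p=manip.camera_params(n);print(n,p)
s=manip.get_state();print(s["clock"],s["position"],s["ee_rot"],s["width"]);print(manip.camera_params("wrist"))
E
```

```text
scene {'fx': 609.3129256692584, 'fy': 609.3129256692584, 'cx': 317.7420161035871, 'cy': 238.3223577358202, 'dist': array([-0.14991111,  0.        ,  0.        ,  0.        ,  0.        ]), 'R': array([[ 0.67039212,  0.74193257,  0.01051044],
       [ 0.64257636, -0.57341666, -0.50822137],
       [-0.37103912,  0.34746136, -0.86116234]]), 't': array([-0.28221496, -0.24852202,  1.41265303])}
side {'fx': 587.7020511970231, 'fy': 587.7020511970231, 'cx': 331.41176964790304, 'cy': 232.82475823741277, 'dist': array([-0.1531628,  0.       ,  0.       ,  0.       ,  0.       ]), 'R': array([[ 0.9693373 , -0.24550685, -0.01056367],
       [-0.17884958, -0.67536863, -0.71546491],
       [ 0.16851716,  0.69541613, -0.6985688 ]]), 't': array([-0.45149785,  0.16039912,  1.0997092 ])}
0.1 [5.74567258e-01 6.08402284e-05 2.38533841e-01] [-6.26823888e-04  7.07113245e-01  7.07099861e-01 -5.01449347e-04] 0.08551908404799441
{'fx': 331.9095516603601, 'fy': 331.9095516603601, 'cx': 318.4268011420077, 'cy': 238.59494395629355, 'dist': array([0.00965306, 0.        , 0.        , 0.        , 0.        ]), 'tool_from_camera': array([[ 8.42202429e-05, -9.65423560e-01, -2.60686293e-01,
         6.57725287e-02],
       [ 9.99999957e-01,  7.66658119e-06,  2.94678866e-04,
         2.76700888e-04],
       [-2.82491347e-04, -2.60686306e-01,  9.65423518e-01,
        -1.35293866e-01],
       [ 0.00000000e+00,  0.00000000e+00,  0.00000000e+00,
         1.00000000e+00]])}
```

View pics/scene0.png

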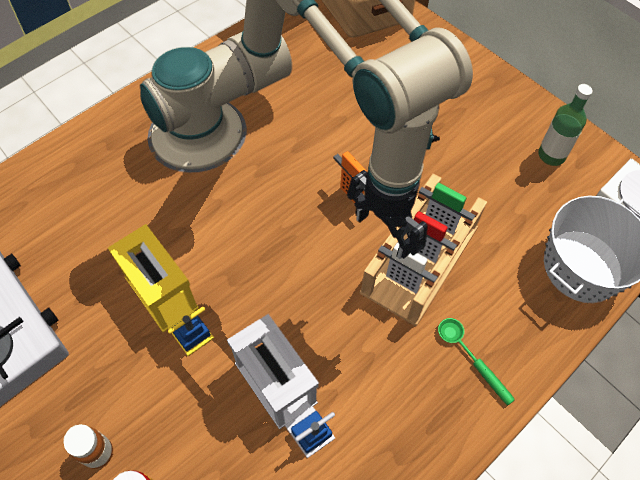

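View pics/side0.png

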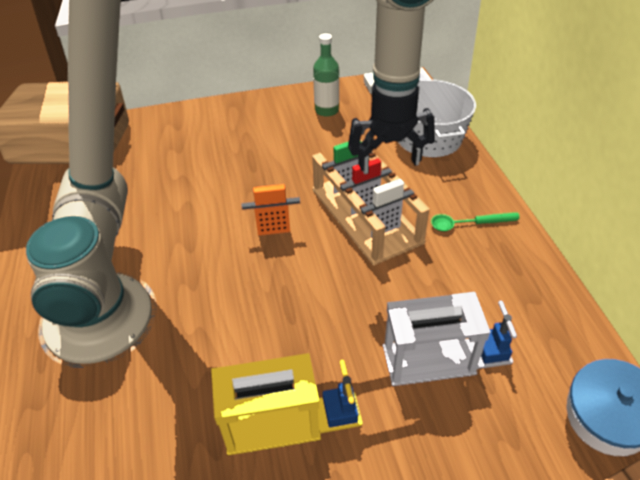

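The scene picture holds two candidate plates and two candidate stands:
- **Plates:** the green handle in the rack is at scene (449,196) and side (343,152). The orange one at scene (350,172) stands outside the rack and is the look-alike.
- **Stands:** the steel one is at scene (273,365) and side (437,318). The yellow one at scene (150,265) is the look-alike.

The green-handled plate in the wooden rack and the grey steel stand fit the description. I'll confirm both in one enlarged crop.

```bash
python3 - <<'E'
import cv2,numpy as np
def c(n,x,y):
    im=cv2.imread(f"pics/{n}0.png")[y:y+100,x:x+133]
    im=cv2.resize(im,(400,300),interpolation=cv2.INTER_CUBIC)
    for k in range(0,133,20):cv2.putText(im,str(x+k),(k*3,10),0,.35,(255,255,255),1);cv2.line(im,(k*3,12),(k*3,18),(255,255,255))
    for k in range(0,100,20):cv2.putText(im,str(y+k),(0,k*3+4),0,.35,(0,255,255),1)
    return im
a=np.vstack([np.hstack([c("scene",375,170),c("scene",220,310)]),np.hstack([c("side",305,125),c("side",375,285)])])
cv2.imwrite("pics/crop1.png",a)
E
```

```text
(no output)
```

View pics/crop1.png

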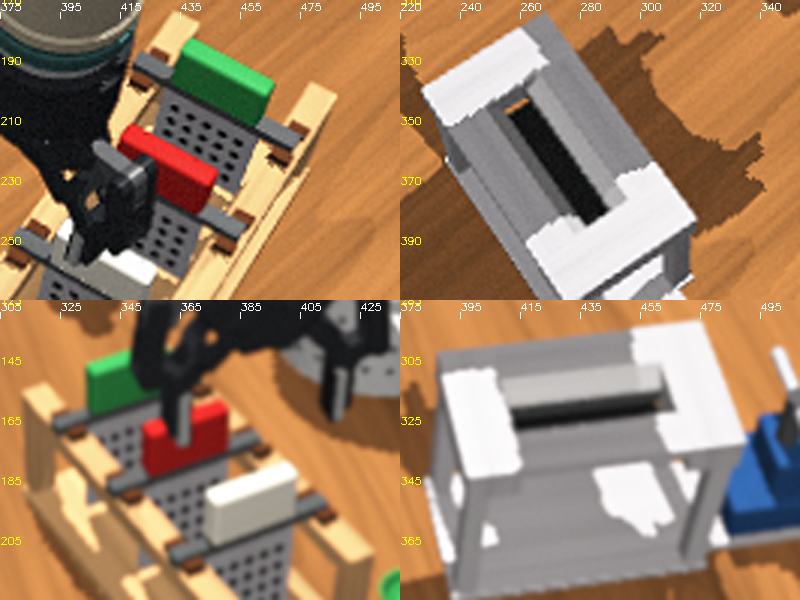

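The crop confirms both: the green-handled plate hangs at the far end of the rack (scene bar ends about (422,193) and (473,218)). The grey steel stand's slot centre is near scene (274,359) and side (437,318).

```bash
cat > h.py <<'E'
import cv2,numpy as np
from rig import manip
from scipy.spatial.transform import Rotation as Ro
def tool():
    s=manip.get_state();w,x,y,z=s["ee_rot"];return Ro.from_quat([x,y,z,w]).as_matrix(),np.array(s["position"])
def back(n,px,z,pose=None):
    p=manip.camera_params(n);K=np.array([[p["fx"],0,p["cx"]],[0,p["fy"],p["cy"]],[0,0,1]])
    u=cv2.undistortPoints(np.array(px,float).reshape(-1,1,2),K,p["dist"]).reshape(-1,2)
    d=np.c_[u,np.ones(len(u))]
    if n=="wrist":
        R,t=pose;T=p["tool_from_camera"];d=d@(R@T[:3,:3]).T;o=R@T[:3,3]+t
    else: d=d@p["R"];o=-p["R"].T@p["t"]
    return o+d*((z-o[2])/d[:,2])[:,None]
def proj(n,X,pose=None):
    p=manip.camera_params(n);K=np.array([[p["fx"],0,p["cx"]],[0,p["fy"],p["cy"]],[0,0,1]])
    if n=="wrist":
        R,t=pose;T=p["tool_from_camera"];Rc=(R@T[:3,:3]).T;tc=-Rc@(R@T[:3,3]+t)
    else: Rc,tc=p["R"],p["t"]
    return cv2.projectPoints(np.array(X,float).reshape(-1,3),cv2.Rodrigues(Rc)[0],np.array(tc,float),K,p["dist"])[0].reshape(-1,2)
def ang(a,b): return np.degrees(np.arctan2(*(b-a)[1::-1]))
E
python3 - <<'E'
from h import *
np.set_printoptions(precision=4,suppress=True)
b=back("scene",[(421.7,192.7),(473.3,217.7)],.108);print("bar",b,b.mean(0),ang(*b))
h=back("scene",[(438.3,183.3),(466,197.3)],.146);print("handle back edge",h.mean(0),ang(*h))
s=back("side",[(388.3,302.3),(475,292.3),(490,332.3),(394,344.3)],.125);print("stand",s,s.mean(0),ang(s[0],s[1]),ang(s[3],s[2]))
s=back("scene",[(268.3,314.3),(227.3,340),(318.3,382.7),(274,359.3)],.125);print(s,ang(s[0],s[2]),ang(s[1],s[0]),(s[1]+s[2])/2)
R,t=tool();print(R,t)
E
```

```text
bar [[0.5078 0.1974 0.108 ]
 [0.6152 0.2301 0.108 ]] [0.5615 0.2138 0.108 ] 16.949397885864713
handle back edge [0.557  0.2219 0.146 ] 15.37708257446482
stand [[ 0.5129 -0.1994  0.125 ]
 [ 0.66   -0.2171  0.125 ]
 [ 0.6497 -0.2996  0.125 ]
 [ 0.4956 -0.281   0.125 ]] [ 0.5796 -0.2493  0.125 ] -6.844578357027142 -6.91396709548342
[[ 0.5119 -0.1987  0.125 ]
 [ 0.5021 -0.2809  0.125 ]
 [ 0.6594 -0.216   0.125 ]
 [ 0.5806 -0.2439  0.125 ]] -6.661223516145069 83.19276762786639 [ 0.5807 -0.2485  0.125 ]
[[ 0.      1.     -0.0016]
 [ 1.     -0.      0.0002]
 [ 0.0002 -0.0016 -1.    ]] [0.5746 0.0001 0.2385]
```

{"op": "move_arm", "data": {
  "deltas": [
    [[0.267,-0.017,0,0.617,-1],[0.267,-0.017,0,0.617,-1],[0.267,-0.017,0,0.617,-1],[0.267,-0.017,0,0.617,-1],[0.267,-0.017,0,0.617,-1],[0.267,-0.017,0,0.617,-1],[0.267,-0.017,0,0.617,-1],[0.267,-0.017,0,0.617,-1],[0.267,-0.017,0,0.617,-1],[0.267,-0.017,0,0.617,-1],[0.267,-0.017,0,0.617,-1],[0.267,-0.017,0,0.617,-1]]
  ],
  "squeeze": 60
}}

```text
clock: 1.3
position: [0.5614, 0.2135, 0.2391]
ee_rot: [0.0, 0.99, 0.14, -0.0]
contact_force: [-0.5, -0.8, 0.6]
width: 0.0855
gripper_force: 0.0
```

```bash
python3 - <<'E'
from h import *
np.set_printoptions(precision=4,suppress=True)
R,t=tool();im=manip.get_image("wrist")[:,:,::-1].copy();cv2.imwrite("pics/w1.png",im)
np.savez("w1.npz",R=R,t=t);print(R,t,manip.get_state()["clock"],manip.get_state()["qpos"])
hsv=cv2.cvtColor(im,cv2.COLOR_BGR2HSV);m=cv2.inRange(hsv,(45,90,60),(85,255,255))
n,l,st,c=cv2.connectedComponentsWithStats(m);print(st[st[:,4]>150],c[st[:,4]>150])
k=1+np.argmax(st[1:,4]);r=cv2.minAreaRect(np.argwhere(l==k)[:,::-1].astype(np.float32));bx=cv2.boxPoints(r);print(bx)
B=back("wrist",bx,.146,(R,t));print(B,B.mean(0))
E
```

```text
[[ 0.961   0.2767 -0.0003]
 [ 0.2767 -0.961  -0.0001]
 [-0.0003  0.     -1.    ]] [0.5614 0.2135 0.2391] 1.35 [ 0.2476  0.3147  1.4487 -0.      1.3784  1.5385]
[[     0      0    640    480 302202]
 [   482      0     84    119   2905]
 [   299    196     25     91   1919]] [[317.851  241.1616]
 [515.5064  74.6657]
 [310.9515 240.9792]]
[[472.8 105.4]
 [533.4 -15.8]
 [576.6   5.8]
 [516.  127. ]]
[[0.6781 0.1439 0.146 ]
 [0.7489 0.1362 0.146 ]
 [0.7458 0.1068 0.146 ]
 [0.6736 0.1118 0.146 ]] [0.7116 0.1247 0.146 ]
```

View pics/w1.png

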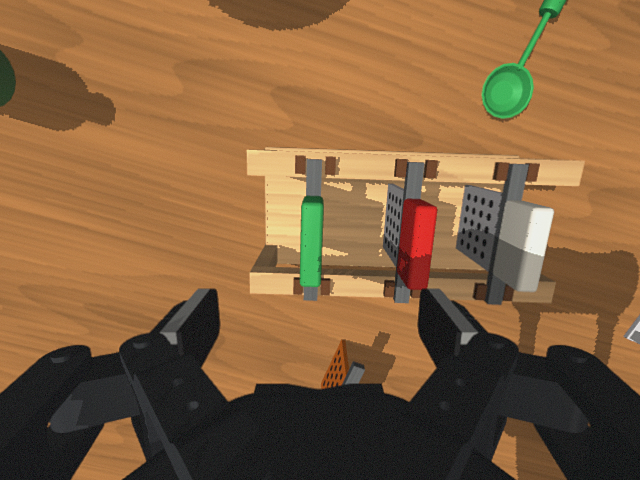

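The wrist view shows the green handle at (311,241), with its bar ends at (314,160) and (310,299). Red is at (417,245) and white at (528,245).

```bash
python3 - <<'E'
from h import *
np.set_printoptions(precision=4,suppress=True)
d=np.load("w1.npz");P=(d["R"],d["t"])
b=back("wrist",[(314,160),(310.5,299)],.108,P);print(b,np.linalg.norm(b[0]-b[1]),b.mean(0),ang(b[1],b[0]))
h=back("wrist",[(313,197),(311,286)],.146,P);print(h,np.linalg.norm(h[0]-h[1]),h.mean(0),ang(h[1],h[0]))
c=(b.mean(0)+h.mean(0))/2
for q in(b,h): print("tool mm",(q.mean(0)-d["t"])@d["R"]*1000)
E
```

```text
[[0.616  0.2326 0.108 ]
 [0.5014 0.2033 0.108 ]] 0.11829524567054184 [0.5587 0.2179 0.108 ] 14.385525523482544
[[0.5932 0.2264 0.146 ]
 [0.5292 0.2098 0.146 ]] 0.06610415493709924 [0.5612 0.2181 0.146 ] 14.537868058302777
tool mm [ -1.2984  -5.0039 131.1123]
tool mm [ 1.143  -4.454  93.1114]
```

{"op": "move_arm", "data": {
  "deltas": [
    [[0,-0.006,0.03,0.0125,-1],[0,-0.006,0.08,0.0125,-1],[0,-0.006,0.12,0.0125,-1],[0,-0.006,0.14,0.0125,-1],[0,-0.006,0.147,0.0125,-1],[0,-0.006,0.147,0.0125,-0.3],[0,-0.006,0.147,0.0125,1],[0,-0.006,0.147,0.0125,1],[0,-0.006,0.147,0.0125,1],[0,-0.006,0.147,0.0125,1],[0,-0.006,0.147,0.0125,1],[0,-0.006,0.147,0.0125,1]]
  ],
  "squeeze": 60
}}

```text
clock: 2.55
position: [0.5606, 0.2185, 0.1227]
ee_rot: [-0.0, 0.992, 0.126, 0.001]
contact_force: [-0.5, 0.8, 5.6]
width: 0.0155
gripper_force: 59.1
```

{"op": "move_arm", "data": {
  "deltas": [
    [[0,0,-0.02,0,1],[0,0,-0.05,0,1],[0,0,-0.08,0,1],[0,0,-0.12,0,1],[0,0,-0.16,0,1],[0,0,-0.18,0,1],[0,0,-0.18,0,1],[0,0,-0.18,0,1]]
  ],
  "squeeze": 80
}}

```text
clock: 3.35
position: [0.5596, 0.218, 0.2647]
ee_rot: [0.0, 0.992, 0.126, -0.001]
contact_force: [0.0, -0.6, -2.8]
width: 0.0148
gripper_force: 77.9
```

```bash
python3 - <<'E'
from h import *
np.set_printoptions(precision=4,suppress=True)
R,t=tool();s=manip.get_state();print(R,t,s["contact_force"],s["width"],s["qpos"])
d=np.array([.5803,-.2488,t[2]])-t;print("tool shift units",d@R/.8, "turn",(np.degrees(np.arctan2(R[1,0],R[0,0]))+6.8)/120)
E
```

```text
[[ 0.9683  0.2497 -0.0013]
 [ 0.2497 -0.9683 -0.0005]
 [-0.0014  0.0002 -1.    ]] [0.5596 0.218  0.2647] [ 0.0446 -0.5564 -2.8436] 0.014801400925653928 [ 0.2558  0.303   1.4029 -0.0002  1.4371  1.5742]
tool shift units [-0.1206  0.5715  0.0003] turn 0.17717066376403998
```

{"op": "move_arm", "data": {
  "deltas": [
    [[-0.006,0.03,0,0.01,1],[-0.018,0.085,0,0.03,1],[-0.03,0.14,0,0.05,1],[-0.042,0.2,0,0.07,1],[-0.054,0.26,0,0.09,1],[-0.067,0.32,0,0.11,1],[-0.08,0.38,0,0.13,1],[-0.092,0.44,0,0.15,1],[-0.105,0.5,0,0.165,1],[-0.115,0.545,0,0.177,1],[-0.12,0.5715,0,0.177,1],[-0.12,0.5715,0,0.177,1]]
  ]
}}

```text
clock: 4.55
position: [0.5808, -0.251, 0.2633]
ee_rot: [-0.0, 0.998, -0.061, -0.001]
contact_force: [-0.2, 1.2, -0.4]
width: 0.015
gripper_force: 78.2
```

{"op": "move_arm", "data": {
  "deltas": [
    [[0,0,0,0,1],[0,0,0,0,1]]
  ]
}}

```text
clock: 4.75
position: [0.5812, -0.2466, 0.2652]
ee_rot: [-0.001, 0.998, -0.058, -0.001]
contact_force: [0.8, 0.2, -0.8]
width: 0.0147
gripper_force: 78.2
```

```bash
python3 - <<'E'
from h import *
np.set_printoptions(precision=4,suppress=True)
R,t=tool();im=manip.get_image("wrist")[:,:,::-1].copy()
sd=manip.get_image("side")[:,:,::-1].copy();sc=manip.get_image("scene")[:,:,::-1].copy()
np.savez("w2.npz",R=R,t=t);print(R,t,manip.get_state()["clock"],manip.get_state()["contact_force"])
cv2.imwrite("pics/w2.png",im)
a=cv2.resize(sd[180:380,360:560],(400,400),interpolation=2);b=cv2.resize(sc[250:450,200:400],(400,400),interpolation=2)
cv2.imwrite("pics/s2.png",np.hstack([a,b]))
E
```

```text
[[ 0.9932 -0.1163 -0.001 ]
 [-0.1163 -0.9932  0.0017]
 [-0.0012 -0.0016 -1.    ]] [ 0.5812 -0.2466  0.2652] 4.9 [ 0.9357 -0.5841 -1.4168]
```

View pics/w2.png

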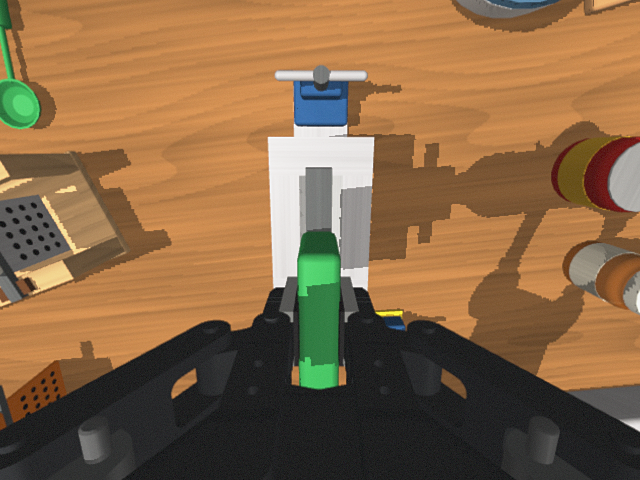

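View pics/s2.png

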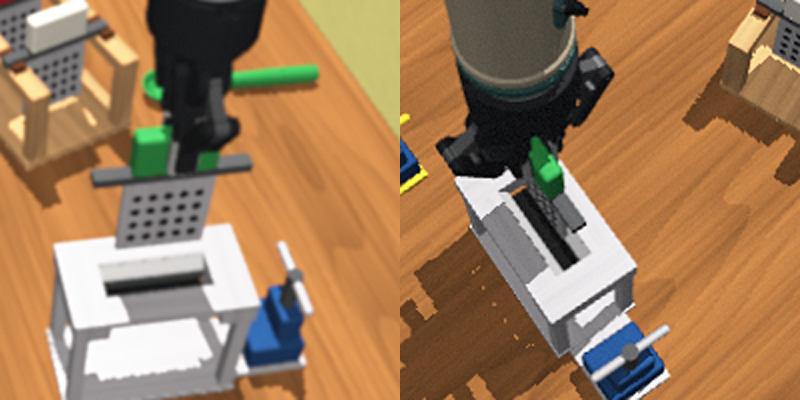

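The wrist view shows the steel stand's top with far corners (269,138) and (374,138). The plate hangs above the slot and looks level. In the side crop the bar ends are at full-image (406.5,269) and (485,261).

```bash
python3 - <<'E'
from h import *
np.set_printoptions(precision=4,suppress=True)
d=np.load("w2.npz");P=(d["R"],d["t"]);R,t=P
c=back("wrist",[(269,138),(374,138),(273,285),(369,285)],.125,P);print(c,(c[0]+c[1])/2,"edge ang",ang(c[2],c[0]),ang(c[3],c[1]),"tool",np.degrees(np.arctan2(R[1,0],R[0,0])))
far=(c[0]+c[1])/2;a=np.radians((ang(c[2],c[0])+ang(c[3],c[1]))/2);print("slot centre wrist",far[:2]-.075*np.array([np.cos(a),np.sin(a)]))
s=back("side",np.array([(55,245),(232,227),(262,303),(70,327)])/2+[360,180],.125);print("slot side",s.mean(0),ang(s[0],s[1]),ang(s[3],s[2]))
b=back("side",np.array([(93,178),(250,162)])/2+[360,180],t[2]-.0187);print("bar",b,np.linalg.norm(b[1]-b[0]),b.mean(0),ang(*b))
E
```

```text
[[ 0.6596 -0.2161  0.125 ]
 [ 0.6499 -0.2989  0.125 ]
 [ 0.535  -0.2002  0.125 ]
 [ 0.5251 -0.2853  0.125 ]] [ 0.6548 -0.2575  0.125 ] edge ang -7.282510391416324 -6.1903433499387015 tool -6.6768144416978075
slot centre wrist [ 0.5803 -0.2487]
slot side [ 0.5804 -0.2495  0.125 ] -7.813438466768011 -6.911259733859662
bar [[ 0.5202 -0.239   0.2465]
 [ 0.638  -0.2542  0.2465]] 0.11885083305685884 [ 0.5791 -0.2466  0.2465] -7.349857654347734
```

{"op": "move_arm", "data": {
  "deltas": [
    [[0.001,0.002,0.01,0,1],[0.001,0.002,0.03,0,1],[0.001,0.002,0.05,0,1],[0.001,0.002,0.065,0,1],[0.001,0.002,0.07,0,1],[0.001,0.002,0.07,0,1]]
  ],
  "squeeze": 110
}}

```text
clock: 5.5
position: [0.5817, -0.2499, 0.209]
ee_rot: [-0.0, 0.998, -0.059, -0.001]
contact_force: [-0.3, -0.8, -0.9]
width: 0.0145
gripper_force: 108.8
```

Blade is in the mouth with no side force. Next I push through the flap in slow steps.

{"op": "move_arm", "data": {
  "deltas": [
    [[0,0,0.01,0,1],[0,0,0.02,0,1],[0,0,0.03,0,1],[0,0,0.04,0,1],[0,0,0.05,0,1],[0,0,0.058,0,1],[0,0,0.064,0,1],[0,0,0.064,0,1]]
  ]
}}

```text
clock: 6.3
position: [0.5815, -0.2501, 0.1573]
ee_rot: [-0.0, 0.998, -0.059, -0.001]
contact_force: [-0.5, -2.1, -2.3]
width: 0.0143
gripper_force: 108.9
```

{"op": "move_arm", "data": {
  "deltas": [
    [[0,0,0.004,0,1],[0,0,0.008,0,1],[0,0,0.011,0,1],[0,0,0.013,0,1],[0,0,0.0145,0,1],[0,0,0.0145,0,1]]
  ]
}}

```text
clock: 6.9
position: [0.582, -0.2502, 0.1479]
ee_rot: [0.0, 0.998, -0.059, 0.0]
contact_force: [-1.5, -1.0, 4.8]
width: 0.0143
gripper_force: 110.1
```

```bash
python3 - <<'E'
from h import *
sd=manip.get_image("side")[:,:,::-1];sc=manip.get_image("scene")[:,:,::-1]
print(manip.get_state()["position"],manip.get_state()["contact_force"])
a=cv2.resize(sd[250:400,370:520],(400,400),interpolation=2);b=cv2.resize(sc[290:440,205:355],(400,400),interpolation=2)
cv2.imwrite("pics/s3.png",np.hstack([a,b]))
E
```

```text
[ 0.58201169 -0.25019571  0.14785105] [-1.46634883 -1.00524338  4.82620881]
```

View pics/s3.png

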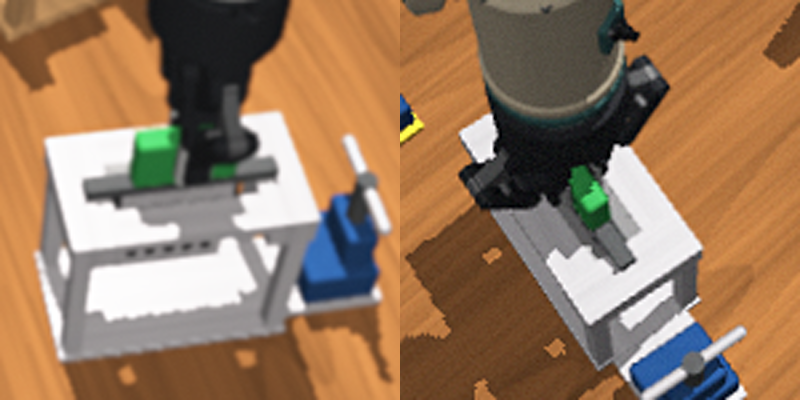

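The side crop shows the bar from (85,190) to (275,170) lying on or very near the stand top, with the blade visible below it. I'll press slightly further to confirm it is seated.

{"op": "move_arm", "data": {
  "deltas": [
    [[0,0,0.0015,0,1],[0,0,0.003,0,1],[0,0,0.003,0,1]]
  ]
}}

```text
clock: 7.3
position: [0.582, -0.2502, 0.1478]
ee_rot: [0.001, 0.998, -0.059, 0.001]
contact_force: [-5.0, 0.2, 16.7]
width: 0.0145
gripper_force: 111.8
```

Seated: no further travel, and the force rises to 17 N. I'll ease off, release and retreat.

{"op": "move_arm", "data": {
  "deltas": [
    [[0,0,-0.003,0,1],[0,0,-0.003,0,0.3],[0,0,-0.003,0,-0.4],[0,0,-0.003,0,-1],[0,0,-0.003,0,-1],[0,0,-0.003,0,-1],[0,0,-0.03,0,-1],[0,0,-0.08,0,-1],[0,0,-0.13,0,-1],[0,0,-0.18,0,-1],[0,0,-0.18,0,-1],[0,0,-0.18,0,-1]]
  ]
}}

```text
clock: 8.5
position: [0.5823, -0.2503, 0.2896]
ee_rot: [0.0, 0.998, -0.059, 0.001]
contact_force: [0.6, -0.8, -0.3]
width: 0.0854
gripper_force: 0.0
```

```bash
python3 - <<'E'
from h import *
sd=manip.get_image("side")[:,:,::-1];sc=manip.get_image("scene")[:,:,::-1]
a=cv2.resize(sd[130:400,310:520],(400,514),interpolation=2);b=cv2.resize(sc[170:440,205:415],(400,514),interpolation=2)
cv2.imwrite("pics/s4.png",np.hstack([a,b]))
E
```

```text
(no output)
```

View pics/s4.png

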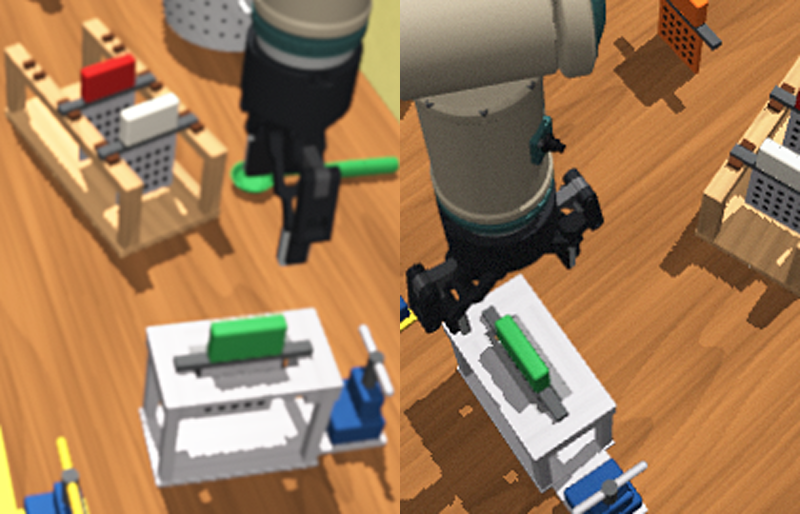

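The picture shows the green plate in the steel stand, with the red and white plates still in the rack. A quick numeric check of the bar height comes before sign-off.

```bash
python3 - <<'E'
from h import *
np.set_printoptions(precision=4,suppress=True)
k=1.9048
sd=np.array([(177,361),(311,348)])/k+[310,130];sc=np.array([(88,314),(160,412)])/k+[205,170]
for z in (.129,.137,.145): print(z,back("side",sd,z)[:,:2].ravel(),back("scene",sc,z)[:,:2].ravel())
E
```

```text
0.129 [ 0.5233 -0.2419  0.6378 -0.2589] [ 0.5232 -0.2455  0.6331 -0.2562]
0.137 [ 0.5207 -0.2475  0.634  -0.2643] [ 0.5261 -0.2469  0.6351 -0.2576]
0.145 [ 0.5181 -0.2531  0.6302 -0.2698] [ 0.529  -0.2484  0.6371 -0.259 ]
```

The two views agree best with the bar's mid-height at about 0.129 m, which is the seated height.

```bash
python3 -c "
from rig import manip
print(manip.sign_off())"
```

```text
the job is handed in; nothing more can be done
None
```

The green-handled plate is through the flap with its bar resting on the steel stand's top and the gripper clear; red and white are still in the rack, and the job was handed in at about 8.6 s.

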